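Cup up, lid held: ready to spice

TASK

The tin cup stands upside down on the stove: turn it mouth-up and let it stand there, about where it was. Only then lift the lid of the steel box, which has a knob, and hold it open at 45 degrees, so that I can take the spice tin out and fill the cup; the lid falls shut by itself, so finish while still holding it. Leave all the other things where they are.

Things in the scene. Friction and masses are not known exactly. Their poses are not given: they have to be found in the camera images.
- cup_center (a point): Centre of the tin cup (on its axis, half-way up): 68 mm across at the widest, wall 2-3 mm, 62 high, 0.1 kg, an 11 mm wide strap handle on one side, 55 mm from the axis at its outer edge. z runs from the bottom towards the mouth (down at the start, up when mouth-up), -y towards the handle. At the start this point is 31 mm above the stove, the handle points to the robot's left, give or take 40 degrees.
- cup_handle (a point): Outer part of the tin cup's strap handle, 51 mm from the cup's axis and 36 mm from its bottom. Axes as cup_center.
- lid_knob (a point): Grip point of the lid's upright wooden knob, 26 mm across, about 40 mm high, on the steel lid's middle line near its front edge, 155 mm from the hinge line. This point is 24 mm above the lid's top face. Axes turn with the lid: z square to it (up along the knob), -x from the hinge to the front edge, y along the hinge line.
- box_hinge (a point): Middle of the lid's hinge line, at the top of the far side of the steel box (180 mm front to back, 160 wide, 85 high, fixed to the stove). Axes of the box: y along the hinge line, -x to the front, z up. With the lid shut the knob point lies 155 mm to -x and 29 mm above this point.
- box_lid (a joint): Opening angle of the lid, rad: 0 shut and level, 0.785 at 45 degrees, growing as the front edge is lifted; stop at 1.75. The lid weighs 0.34 to 0.6 kg, its hinge is free and it falls shut when let go; lifting it at the knob takes 2 to 4 N.
- tin_spice: Bystander inside the box: a small spice tin, 49 mm across, 72 high; origin under its middle. Not to be handled.
- lid_lifter: Bystander: thin dark iron bar 183 mm long, 14 wide, 18 high, lying flat. Leave it alone.
- jar_lid_0: Bystander: flat round zinc jar lid 63 mm across, 15 high. Leave it alone.
- matchbox: Bystander: small plain cardboard box 36 x 56 x 16 mm lying flat. Leave it alone.

How it is judged:
On the way, in this order (a step that is already met when the one before it is completed fails the run):
1. the tin cup stands mouth-up on the stove, let go, within 10 cm of where it was, the lid still shut (angle between cup_center's own z axis and vertical below 0.15 rad and height (world z) of cup_center between 0.024 and 0.038 m and distance of cup_center from where it was at the start of the episode below 0.1 m and linear speed of tin_cup below 0.03 m/s and contact force between tin_cup and the fingers below 0.1 N and value of joint box_lid below 0.15 rad), for 0.2 s.
2. the lid is held by the fingers at 45 degrees (value of joint box_lid between 0.645 and 0.925 rad and contact force between box_lid and the fingers above 0.5 N), for 0.2 s.
At the end, for the whole second after the job is handed in: The fingers hold the lid still at 45 degrees (8 degrees either way), nothing else props it, and the cup stands free and mouth-up on the stove (leaning under 8 degrees) within 10 cm of where it stood (all of step 2 and velocity of joint box_lid between -0.1 and 0.1 rad/s and contact force between box_lid and tin_cup below 0.1 N and contact force between box_lid and tin_spice below 0.1 N and angle between cup_center's own z axis and vertical below 0.15 rad and height (world z) of cup_center between 0.024 and 0.038 m and distance of cup_center from where it was at the start of the episode below 0.1 m and linear speed of tin_cup below 0.03 m/s and contact force between tin_cup and the fingers below 0.1 N); the arm keeps its last pose, push and grip.
It fails at once if the lifter, the jar lid, the matchbox or the spice tin is moved by more than 25 mm (distance of any of lid_lifter, jar_lid_0, matchbox, tin_spice from where it was at the start of the episode above 0.025 m).
It also fails if it takes over 72 s, if anything falls off the work surface, if the arm or the gripper's body presses on something with over 40 N, if the wrist force passes 120 N, or if a joint passes its speed limit or range.

ROBOT

A 6-joint arm with a two-finger parallel gripper is mounted at the origin on a cart in front of the work surface, level with it; the furniture and walls round the work are solid. World frame = base frame: x ahead of the robot, y to its left, z up, the work surface at z = 0. Lengths are in m, angles in rad, forces in N, time in s.
With the tool pointing down it reaches from about 0.25 to 0.775 m from the base axis. Payload 4 kg.
Tool frame: the origin (TCP) lies at the very end of the fingers, on their centre line; the grasp point (between the pads) lies 19 mm behind it; z points along the fingers, y is the line along which they close (so a half turn about z gives the same grasp; the last joint's range is limited). The gripper opens to 94 mm and grips with 3 to 60 N. Pads are 16 mm wide; open, the fingers measure 119 mm over their backs; the gripper's body (75 mm by 177 mm) begins 78 mm behind the grasp point.
Start: joints at [1.137, 0.087, 1.371, -0, 1.684, -0.103], TCP at [0.179, 0.52, 0.206] pointing down, gripper open.
Joint ranges: [-3.1, 3.1], [-0.76, 2.03], [0.27, 2.55], [-1.08, 4.22], [0.17, 2.65], [-2.57, 2.57]. Speed limits (rad/s): [2.79, 2.79, 3.14, 3.14, 3.14, 3.14].

INTERFACE

Orientations are given as [roll, pitch, yaw] about the fixed x, y, z axes, in that order (R = Rz(yaw) Ry(pitch) Rx(roll)).
In Python, from bench import robot, vision gives the robot as it stands.
- The arm moves only by the shell command python3 -m crank 'ROWS'. ROWS is JSON, a list of rows, each a list of 3 entries, a list of its own where there are three numbers: the closure, from 0 (fully open) to 1 (shut), then the shift along the tool's x, y, z in m, then the turn, a rotation vector about the tool's x, y, z in degrees. A call has 1 to 8 rows; each row shifts and turns the commanded pose from where the row before left it, along the tool's axes as they then stand; what a row does not reach is not made up. A row lasts 1/10 s, in which the tool goes at most 50 mm and 8.59 degrees, less where a joint would pass 70% of its speed; a pose out of reach is approached as far as the arm can. A call with a gripper value outside its range is refused whole. The fingers move at their own pace and stop on an object; the grip force is fixed at half the most. Time passes only in rows, so rows that do not move let the fingers close. It gives the time, the measured TCP pose, the force, the opening and the grip force at its end, in the units of the state.
- robot.get_obs(): the state, without advancing time (a new reading comes with each control period).
- vision.snapshot(name): name is "scene" or "top" or "wrist"; returns a dict with "color" (400x640x3 uint8, red, green, blue), "z_map" (400x640 float32, m along the optical axis (not along the pixel's ray), 0 where there is no reading), "fx", "fy", "cx", "cy" (pixels), "R" (3x3) and "t" (3): a world point X has camera coordinates R X + t. Camera axes: x right, y down, z forward; pixel columns grow to the right and rows downward; lengths in m; the calibration is good to about 2 mm. A picture is of the moment at which its call begins.
- robot.close_job(): hands the job in; it is judged then, once.
The state is a dict: "time": time; "joint_positions": joint angles; "qvel": joint speeds; "joint_torque": joint torques, N m; "tool_pos": TCP position; "ee_rot": TCP orientation; "wrist_force": force on the tool from outside, world axes, zero at the start; "wrist_torque": the same for the moment, N m; "width": finger opening in m; "finger_force": force on a finger pad.
Only numpy, scipy, OpenCV 4.12 (cv2) and the standard library are available. Lean on these libraries where they do the work, as an engineer would, in place of code of your own. Each camera call takes 0.05 s, during which the arm holds its last target. There are 200 camera calls.

## Working session

There is one attempt and no reset: what is moved stays moved. The work goes in short steps, Python scripts to look and compute and a shell command to move; the robot and the scene stay as the last step left them, time stands still between calls to the robot, and variables do not carry over. Pictures are saved under pics/ and viewed, at most 10 in all, crops included, and the job is handed in when it is done.

```bash
ls; mkdir -p pics; python3 - <<'E'
from bench import robot, vision
import cv2,numpy as np,pickle
print(robot.get_obs())
ims=[]
for n in ["scene","top"]:
    s=vision.snapshot(n); pickle.dump(s,open(n+'.pkl','wb'))
    cv2.imwrite(f'pics/{n}0.png',s['color'][...,::-1])
    print(n,s['fx'],s['cx'],s['cy'],s['R'],s['t'])
E
```

```text
pics
{'time': 0.0, 'joint_positions': array([ 1.13692415e+00,  8.79506509e-02,  1.37222496e+00, -1.01678242e-05,
        1.68362012e+00, -1.03086373e-01]), 'qvel': array([-0.00147766, -0.00260136, -0.00024364,  0.00048722,  0.00078319,
       -0.00049185]), 'joint_torque': array([-1.71061247e-04, -3.40195620e+01, -3.02420890e+01,  7.17551680e-02,
        3.31897032e-02, -1.92989310e-04]), 'tool_pos': array([0.17840112, 0.51968209, 0.20432143]), 'ee_rot': array([-3.13940023e+00, -2.16653371e-04,  2.81080548e+00]), 'wrist_force': array([-0.33400137,  0.37351126,  0.52242935]), 'wrist_torque': array([0.03746156, 0.02455246, 0.02328864]), 'finger_force': 0.0, 'width': 0.09404962338829918}
scene 439.9755492708037 312.5917843702218 207.77952839627665 [[ 0.50587521 -0.86247348 -0.01515812]
 [-0.58421903 -0.32963339 -0.74164005]
 [ 0.63464825  0.38403298 -0.67062678]] [-0.25867931  0.37677742  0.64468619]
top 398.97288516060365 323.9416993342636 198.2160714874279 [[ 0.0121672  -0.99983877  0.01320584]
 [-0.98212116 -0.01443068 -0.18769599]
 [ 0.1878563  -0.010686   -0.98213839]] [-0.02003023  0.49562183  0.95228612]
```

View pics/scene0.png

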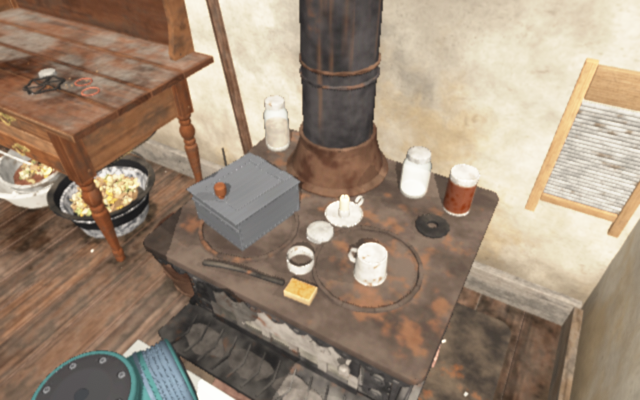

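View pics/top0.png

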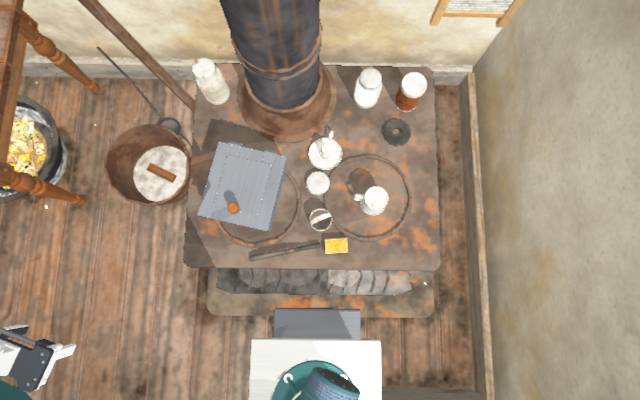

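The scene view shows the inverted white cup at (370,263) with its handle at (352,255), the steel box with its knob at (221,188), the matchbox at (300,291), the lifter at (245,270), the jar lid at (320,232) and a small open tin at (300,260). In the top view the cup is at (375,200), the knob at (233,208) and the box's corners are near (214,143), (285,155), (265,230) and (199,216).

```bash
cat > h.py <<'E'
import numpy as np,cv2,pickle
def cloud(s):
    z=s['z_map'].astype(float); v,u=np.mgrid[:400,:640]
    P=np.stack([(u-s['cx'])/s['fx']*z,(v-s['cy'])/s['fy']*z,z],-1)
    W=(P-s['t'])@s['R']; W[z==0]=np.nan
    return W
def px(s,X):
    c=s['R']@np.array(X)+s['t']; return s['fx']*c[0]/c[2]+s['cx'],s['fy']*c[1]/c[2]+s['cy']
E
python3 - <<'E'
from h import *
np.set_printoptions(precision=3,suppress=True)
for n in ['scene','top']:
    s=pickle.load(open(n+'.pkl','rb'));W=cloud(s)
    for name,(u,v) in dict(scene=dict(cup=(370,248),h=(352,255),knob=(221,187),small=(300,260),jar=(320,230),match=(300,290),candle=(345,212)),top=dict(cup=(375,193),h=(367,207),knob=(233,208),small=(320,219),jar=(318,182),match=(336,245),candle=(325,152)))[n].items(): print(n,name,W[v,u])
    # cup cluster
    u,v=(370,260) if n=='scene' else (372,200)
    w=W[v-35:v+35,u-35:u+35].reshape(-1,3); w=w[~np.isnan(w[:,0])]
    top=w[(w[:,2]>.055)&(w[:,2]<.07)]; print('top',len(top),top.min(0),top.max(0),cv2.minEnclosingCircle(top[:,:2].astype(np.float32)))
    c0=(top[:,:2].min(0)+top[:,:2].max(0))/2
    m=w[(w[:,2]>.012)&(w[:,2]<.08)];d=np.linalg.norm(m[:,:2]-c0,axis=1);h=m[(d>.040)&(d<.062)];print('handle',len(h),h)
    # lid
    hsv=cv2.cvtColor(s['color'],cv2.COLOR_RGB2HSV)
    lid=((W[...,2]>.078)&(W[...,2]<.1)&(W[...,1]>.02)&(W[...,0]<.75)&(W[...,0]>.3)).astype(np.uint8)
    cs,_=cv2.findContours(lid,0,2); 
    c=max(cs,key=cv2.contourArea); p=np.array([W[y,x] for x,y in c[:,0]]); print('lid',p[:,2].mean(),cv2.boxPoints(cv2.minAreaRect(p[:,:2].astype(np.float32))),cv2.minAreaRect(p[:,:2].astype(np.float32)))
    k=W[(W[...,2]>.105)&(W[...,2]<.15)&(W[...,1]>.02)&(W[...,0]<.7)&(W[...,0]>.3)]
    print('knob',len(k),k.min(0),k.max(0),np.median(k,0))
    ob=W[(W[...,2]>.01)&(abs(W[...,1])<.4)&(W[...,0]<.9)&(W[...,0]>.3)]
E
```

```text
scene cup [ 0.507 -0.136  0.061]
scene h [ 0.509 -0.097  0.017]
scene knob [0.454 0.186 0.126]
scene small [ 0.455 -0.002  0.002]
scene jar [ 0.543 -0.001  0.015]
scene match [ 0.378 -0.05   0.018]
scene candle [ 0.615 -0.026  0.022]
top 578 [ 0.467 -0.173  0.055] [ 0.527 -0.115  0.064] ((0.4974013864994049, -0.14567439258098602), 0.030979450792074203)
handle 47 [[ 0.509 -0.094  0.037]
 [ 0.51  -0.096  0.037]
 [ 0.508 -0.099  0.041]
 [ 0.509 -0.1    0.04 ]
 [ 0.508 -0.103  0.043]
 [ 0.509 -0.105  0.043]
 [ 0.51  -0.107  0.043]
 [ 0.503 -0.095  0.04 ]
 [ 0.504 -0.096  0.041]
 [ 0.505 -0.098  0.04 ]
 [ 0.505 -0.1    0.041]
 [ 0.505 -0.102  0.042]
 [ 0.506 -0.104  0.043]
 [ 0.502 -0.095  0.038]
 [ 0.501 -0.098  0.041]
 [ 0.501 -0.1    0.041]
 [ 0.504 -0.101  0.039]
 [ 0.503 -0.103  0.042]
 [ 0.506 -0.094  0.031]
 [ 0.51  -0.094  0.027]
 [ 0.503 -0.092  0.029]
 [ 0.507 -0.093  0.026]
 [ 0.514 -0.092  0.019]
 [ 0.507 -0.093  0.023]
 [ 0.509 -0.094  0.022]
 [ 0.503 -0.09   0.022]
 [ 0.504 -0.092  0.022]
 [ 0.509 -0.092  0.018]
 [ 0.509 -0.095  0.019]
 [ 0.501 -0.092  0.023]
 [ 0.504 -0.093
[... 1282 characters left out ...]
0.042]
 [ 0.507 -0.088  0.027]
 [ 0.505 -0.09   0.034]
 [ 0.504 -0.092  0.041]
 [ 0.503 -0.094  0.043]
 [ 0.504 -0.097  0.04 ]
 [ 0.504 -0.099  0.043]
 [ 0.504 -0.102  0.043]
 [ 0.504 -0.088  0.027]
 [ 0.503 -0.09   0.034]
 [ 0.502 -0.092  0.036]
 [ 0.501 -0.094  0.041]
 [ 0.501 -0.097  0.042]
 [ 0.501 -0.099  0.042]
 [ 0.501 -0.088  0.029]
 [ 0.503 -0.091  0.016]
 [ 0.499 -0.1    0.038]
 [ 0.501 -0.091  0.017]
 [ 0.499 -0.1    0.013]]
lid 0.08943841099116048 [[0.406 0.121]
 [0.6   0.079]
 [0.637 0.248]
 [0.443 0.29 ]] ((0.5214309096336365, 0.18447095155715942), (0.17264682054519653, 0.19800657033920288), 77.63849639892578)
knob 222 [0.444 0.055 0.105] [0.7   0.21  0.132] [0.469 0.185 0.118]
```

The measurements agree with the given sizes.

| Item | World position (m) | Check |
|---|---|---|
| Cup | (0.496, -0.142) | top at z 0.062 |
| Cup handle | azimuth about 79° from the cup's axis | z 0.012 to 0.043 |
| Knob | (0.457, 0.19) | top at z 0.127 |
| Lid axis | yaw about -12.3° | hinge near (0.61, 0.165) |

I'll move over to the cup side at height and learn how the arm moves on the way.

```bash
cat > log.py <<'E'
import json
from bench import robot
o=robot.get_obs(); open('log.txt','a').write(json.dumps([list(map(float,o[k])) for k in ('joint_positions','tool_pos','ee_rot')])+'\n')
print([round(float(x),3) for x in o['joint_positions']],[round(float(x),3) for x in o['tool_pos']],[round(float(x),3) for x in o['ee_rot']],round(float(o['time']),2))
E
python3 log.py
python3 -m crank '[[0,[0,0,-0.05],[0,0,0]],[0,[0,0,-0.05],[0,0,0]],[0,[-0.031,-0.036,0],[0,0,0]],[0,[-0.031,-0.036,0],[0,0,0]],[0,[-0.031,-0.036,0],[0,0,0]],[0,[-0.031,-0.036,0],[0,0,0]],[0,[-0.031,-0.036,0],[0,0,0]],[0,[-0.031,-0.036,0],[0,0,0]]]'; python3 log.py
python3 -m crank '[[0,[-0.031,-0.036,0],[0,0,0]],[0,[-0.031,-0.036,0],[0,0,0]],[0,[-0.031,-0.036,0],[0,0,0]],[0,[-0.031,-0.036,0],[0,0,0]],[0,[-0.031,-0.036,0],[0,0,0]],[0,[-0.031,-0.036,0],[0,0,0]],[0,[0,0,0],[0,0,0]],[0,[0,0,0],[0,0,0]]]'; python3 log.py
python3 -m crank '[[0,[0,0,0],[8,0,0]],[0,[0,0,0],[8,0,0]],[0,[0,0,0],[8,0,0]],[0,[0,0,0],[0,8,0]],[0,[0,0,0],[0,8,0]],[0,[0,0,0],[0,8,0]],[0,[0,0,0],[0,0,0]],[0,[0,0,0],[0,0,0]]]'; python3 log.py
```

```text
[1.137, 0.088, 1.372, -0.0, 1.684, -0.103] [0.178, 0.52, 0.204] [-3.14, -0.0, 2.811] 0.1
time: 0.9
tool_pos: [0.2844, 0.2537, 0.3051]
ee_rot: [-3.141, 0.0, 2.812]
wrist_force: [1.6, -0.6, 0.2]
width: 0.0943
finger_force: 0.0
[0.579, -0.288, 1.517, -0.0, 1.913, -0.661] [0.284, 0.254, 0.305] [-3.141, 0.0, 2.812] 0.9
time: 1.7
tool_pos: [0.39, -0.0099, 0.3048]
ee_rot: [3.141, -0.002, 2.808]
wrist_force: [-0.3, -0.5, 1.2]
width: 0.0943
finger_force: 0.0
[-0.172, -0.267, 1.502, 0.001, 1.909, -1.408] [0.39, -0.01, 0.305] [3.141, -0.002, 2.808] 1.7
time: 2.5
tool_pos: [0.3902, -0.0082, 0.3049]
ee_rot: [-2.688, -0.381, 2.634]
wrist_force: [0.3, 0.2, -0.8]
width: 0.0941
finger_force: 0.0
[0.022, 0.131, 1.241, -0.284, 2.297, -1.262] [0.39, -0.008, 0.305] [-2.688, -0.381, 2.634] 2.5
```

```bash
cat > kin.py <<'E'
import numpy as np,json
from scipy.spatial.transform import Rotation as Ro
from scipy.optimize import least_squares
E_=Ro.from_euler
Z=lambda a:E_('z',a);Y=lambda a:E_('y',a)
def fk(q,p,s4=1,s6=1,o6=0):
    d1,a1,L2,a3,L3,e,d6=p
    A=Z(q[0])*Y(q[1]);B=A*Y(q[2]);C=B*Z(s4*q[3])*Y(q[4]);T=C*Z(s6*q[5]+o6)
    x=Z(q[0]).apply([a1,e,0])+[0,0,d1]+A.apply([0,0,L2])+B.apply([a3,0,L3])+C.apply([0,0,d6])
    return x,T
def data():
    return [tuple(map(np.array,json.loads(l))) for l in open('log.txt')]
def fit():
    D=data();best=None
    for s4 in(1,-1):
      for s6 in(1,-1):
        for o6 in np.arange(4)*np.pi/2:
          oe=sum((fk(q,[0]*7,s4,s6,o6)[1].inv()*E_('xyz',r)).magnitude()for q,x,r in D)
          if best is None or oe<best[0]:best=(oe,s4,s6,o6)
    c=best[1:]
    f=lambda p:np.concatenate([fk(q,p,*c)[0]-x for q,x,r in D]+[1e-4*(np.array(p)-[.2,0,.35,0,.35,.05,.25])])
    r=least_squares(f,[.2,0,.35,0,.35,.05,.25]);return best[0]/len(D),r.x,c,np.abs(r.fun[:-7]).max()
def solve(x,R,p,c,q0):
    lo=np.array([-3.1,-.76,.27,-1.08,.17,-2.57]);hi=np.array([3.1,2.03,2.55,4.22,2.65,2.57])
    def f(q):
        X,T=fk(q,p,*c);return np.r_[(X-x)*5,(T.inv()*R).as_rotvec()]
    r=least_squares(f,np.clip(q0,lo+.02,hi-.02),bounds=(lo,hi));return r.x,np.abs(r.fun).max()
E
python3 -c "
from kin import *
np.set_printoptions(precision=4,suppress=True);print(fit())"
```

```text
(4.071173778926083e-16, array([0.1526, 0.    , 0.449 , 0.1007, 0.4998, 0.0566, 0.3506]), (1, 1, np.float64(1.5707963267948966)), np.float64(1.8858525865916853e-08))
```

The kinematic fit is exact. Next I'll check which side-on grasps, with the tool near horizontal and coming from the right, work both before and after the 180° flip.

```bash
cat >> kin.py <<'E'
P=np.array([.1526,0,.449,.1007,.4998,.0566,.3506]);C_=(1,1,np.pi/2)
try: _,P,C_,_=fit()
except Exception: pass
def tool(phi,tilt,up=1):
    z=np.array([np.cos(phi)*np.cos(tilt),np.sin(phi)*np.cos(tilt),-np.sin(tilt)])
    y=up*np.array([-np.sin(phi),np.cos(phi),0]);return Ro.from_matrix(np.c_[np.cross(y,z),y,z])
def sols(x,R,n=40):
    rng=np.random.default_rng(0);out=[]
    for _ in range(n):
        q,e=solve(x,R,P,C_,rng.uniform([-1.5,-.7,.3,-1,.2,-2.5],[1.5,2,2.5,4.2,2.6,2.5]))
        if e<1e-3 and not any(np.abs(q-o).max()<.02 for o in out): out.append(q)
    return out
E
python3 - <<'E'
from kin import *
np.set_printoptions(precision=2,suppress=True)
g=np.array([.496,-.142,.034])
for ph in (25,35,45):
  for t in (8,):
    for up in(1,-1):
      R=tool(np.radians(ph),np.radians(t),up)
      for q in sols(g+R.apply([0,0,.019]),R):
        A=Z(q[0])*Y(q[1]);elb=Z(q[0]).apply([0,P[5],0])+[0,0,P[0]]+A.apply([0,0,P[2]])
        w=g+R.apply([0,0,.019-P[6]]); print(ph,t,up,q,'elbow',elb,'wrist',w)
E
```

```text
25 8 1 [-1.12  0.41  2.21  1.51  1.44  2.09] elbow [ 0.13 -0.14  0.56] wrist [ 0.2  -0.28  0.08]
25 8 -1 [-1.12  0.41  2.21  1.51  1.44 -1.05] elbow [ 0.13 -0.14  0.56] wrist [ 0.2  -0.28  0.08]
35 8 1 [-1.11  0.47  2.08  1.37  1.54  2.15] elbow [ 0.14 -0.16  0.55] wrist [ 0.23 -0.33  0.08]
35 8 -1 [-1.11  0.47  2.08  1.37  1.54 -0.99] elbow [ 0.14 -0.16  0.55] wrist [ 0.23 -0.33  0.08]
45 8 1 [-1.08  0.54  1.95  1.25  1.64  2.19] elbow [ 0.16 -0.18  0.54] wrist [ 0.26 -0.37  0.08]
45 8 -1 [-1.08  0.54  1.95  1.25  1.64 -0.95] elbow [ 0.16 -0.18  0.54] wrist [ 0.26 -0.37  0.08]
```

```bash
cat > plan.py <<'E'
from kin import *
from bench import robot
np.set_printoptions(precision=3,suppress=True)
def cur():
    o=robot.get_obs();return np.array(o['joint_positions']),np.array(o['tool_pos']),E_('xyz',o['ee_rot'])
def plan(x1,R1,n,start=None):
    q,x,R=start or cur()
    d=(R.inv()*R1).as_rotvec();q=np.array(q);qs=[q]
    print('rot/row deg',np.degrees(d)/n,'total',np.degrees(np.linalg.norm(d)),'first-frame shift',R.inv().apply(np.array(x1)-x),'world',np.array(x1)-x,'in end frame',R1.inv().apply(np.array(x1)-x))
    for i in range(1,n+1):
        q,e=solve(x+(np.array(x1)-x)*i/n,R*Ro.from_rotvec(d*i/n),P,C_,q);qs.append(q)
        if e>1e-3:print('unreachable',i,e)
    qs=np.array(qs);print('maxdq/row',np.abs(np.diff(qs,axis=0)).max(0));print(qs[::max(1,n//4)]);return qs[-1],np.array(x1),R1
E
python3 - <<'E'
from plan import *
R=tool(np.radians(30),np.radians(8),-1)
q,x,R0=cur()
s=plan([.39,-.10,.30],R,14)
print('B');plan([.40,-.2,.25],R,4,s)
E
```

```text
rot/row deg [-8.453  4.006  5.177] total 149.67762536334348 first-frame shift [-0.043 -0.077  0.024] world [-0.    -0.092 -0.005] in end frame [-0.011  0.079 -0.045]
maxdq/row [0.115 0.089 0.114 0.145 0.039 0.089]
[[ 0.022  0.131  1.241 -0.284  2.297 -1.262]
 [-0.316  0.09   1.267  0.146  2.291 -1.   ]
 [-0.658  0.011  1.424  0.541  2.215 -0.783]
 [-0.981 -0.098  1.678  0.871  2.11  -0.62 ]
 [-1.274 -0.252  1.993  1.152  2.002 -0.461]]
B
rot/row deg [0. 0. 0.] total 0.0 first-frame shift [-0.055  0.092 -0.034] world [ 0.01 -0.1  -0.05] in end frame [-0.055  0.092 -0.034]
maxdq/row [0.001 0.093 0.043 0.022 0.014 0.062]
[[-1.453 -0.413  2.22   1.326  1.926 -0.31 ]
 [-1.455 -0.32   2.188  1.305  1.912 -0.372]
 [-1.456 -0.231  2.151  1.286  1.899 -0.426]
 [-1.457 -0.145  2.112  1.271  1.886 -0.473]
 [-1.458 -0.063  2.069  1.259  1.875 -0.512]]
```

```bash

python3 -m crank '[[0,[0,0,0],[-6.57,3.12,4.03]],[0,[0,0,0],[-6.57,3.12,4.03]],[0,[0,0,0],[-6.57,3.12,4.03]],[0,[0,0,0],[-6.57,3.12,4.03]],[0,[0,0,0],[-6.57,3.12,4.03]],[0,[0,0,0],[-6.57,3.12,4.03]],[0,[0,0,0],[-6.57,3.12,4.03]],[0,[0,0,0],[-6.57,3.12,4.03]]]'; python3 log.py
python3 -m crank '[[0,[0,0,0],[-6.57,3.12,4.03]],[0,[0,0,0],[-6.57,3.12,4.03]],[0,[0,0,0],[-6.57,3.12,4.03]],[0,[0,0,0],[-6.57,3.12,4.03]],[0,[0,0,0],[-6.57,3.12,4.03]],[0,[0,0,0],[-6.57,3.12,4.03]],[0,[0,0,0],[-6.57,3.12,4.03]],[0,[0,0,0],[-6.57,3.12,4.03]]]'; python3 log.py
python3 -m crank '[[0,[0,0,0],[-6.57,3.12,4.03]],[0,[0,0,0],[-6.57,3.12,4.03]],[0,[0,0,0],[0,0,0]],[0,[0,0,0],[0,0,0]]]'; python3 log.py
python3 - <<'E'
from plan import *
q,x,R=cur();print(R.as_matrix())
R1=tool(np.radians(30),np.radians(8),-1)
g=np.array([.496,-.142,.036])
pre=g+R1.apply([0,0,.019-.12])
s=plan(pre+[0,0,.1],R1,4)
s=plan(pre,R1,4,s)
s=plan(g+R1.apply([0,0,.019]),R1,4,s)
E
```

```text
time: 3.3
tool_pos: [0.3896, -0.0077, 0.3073]
ee_rot: [3.021, -0.716, 1.922]
wrist_force: [0.7, -0.6, -0.5]
width: 0.0939
finger_force: 0.0
[-0.621, -0.05, 1.483, 0.603, 2.176, -0.695] [0.39, -0.008, 0.307] [3.021, -0.716, 1.922] 3.3
time: 4.1
tool_pos: [0.3899, -0.0072, 0.3057]
ee_rot: [2.793, -1.293, 1.108]
wrist_force: [0.1, 0.8, 0.4]
width: 0.0936
finger_force: 0.0
[-1.241, -0.505, 2.175, 1.249, 1.943, -0.313] [0.39, -0.007, 0.306] [2.793, -1.293, 1.108] 4.1
time: 4.5
tool_pos: [0.3901, -0.0079, 0.3056]
ee_rot: [3.103, -1.427, 0.561]
wrist_force: [0.4, 0.2, 0.3]
width: 0.094
finger_force: 0.0
[-1.397, -0.728, 2.362, 1.396, 1.905, -0.124] [0.39, -0.008, 0.306] [3.103, -1.427, 0.561] 4.5
[[ 0.121  0.5    0.858]
 [ 0.076 -0.866  0.494]
 [ 0.99   0.005 -0.143]]
rot/row deg [0.017 0.054 0.076] total 0.3803000170394051 first-frame shift [-0.166  0.168 -0.052] world [ 0.019 -0.184 -0.156] in end frame [-0.165  0.169 -0.053]
maxdq/row [0.013 0.227 0.087 0.069 0.039 0.213]
[[-1.397 -0.728  2.362  1.396  1.905 -0.124]
 [-1.41  -0.501  2.341  1.327  1.876 -0.337]
 [-1.419 -0.274  2.294  1.2
[... 222 characters left out ...]
.099  0.     0.014]
maxdq/row [0.    0.07  0.006 0.012 0.025 0.064]
[[-1.431  0.133  2.137  1.211  1.766 -0.762]
 [-1.431  0.195  2.142  1.2    1.742 -0.826]
 [-1.431  0.26   2.144  1.19   1.718 -0.889]
 [-1.431  0.328  2.141  1.182  1.693 -0.95 ]
 [-1.431  0.398  2.135  1.175  1.669 -1.009]]
rot/row deg [0. 0. 0.] total 0.0 first-frame shift [-0.    0.    0.12] world [ 0.103  0.059 -0.017] in end frame [-0.    0.    0.12]
maxdq/row [0.08  0.014 0.012 0.068 0.045 0.002]
[[-1.431  0.398  2.135  1.175  1.669 -1.009]
 [-1.356  0.403  2.147  1.237  1.623 -1.01 ]
 [-1.279  0.411  2.153  1.301  1.578 -1.011]
 [-1.199  0.422  2.154  1.368  1.534 -1.012]
 [-1.119  0.435  2.15   1.436  1.49  -1.014]]
```

```bash

python3 -m crank '[[0,[-0.0275,0.028,-0.0088],[0,0,0]],[0,[-0.0275,0.028,-0.0088],[0,0,0]],[0,[-0.0275,0.028,-0.0088],[0,0,0]],[0,[-0.0275,0.028,-0.0088],[0,0,0]],[0,[-0.0275,0.028,-0.0088],[0,0,0]],[0,[-0.0275,0.028,-0.0088],[0,0,0]],[0,[0,0,0],[0,0,0]],[0,[0,0,0],[0,0,0]]]'; python3 log.py
python3 - <<'E'
from h import *
from bench import vision
a=vision.snapshot('scene')['color'];b=vision.snapshot('wrist')['color']
cv2.imwrite('pics/p1.png',cv2.resize(np.vstack([a,b]),(480,600),interpolation=cv2.INTER_AREA)[...,::-1])
E
```

```text
time: 5.3
tool_pos: [0.4092, -0.193, 0.1486]
ee_rot: [-3.12, -1.431, 0.504]
wrist_force: [0.5, 0.4, -0.2]
width: 0.0938
finger_force: 0.0
[-1.431, 0.14, 2.134, 1.209, 1.767, -0.763] [0.409, -0.193, 0.149] [-3.12, -1.431, 0.504] 5.3
```

View pics/p1.png

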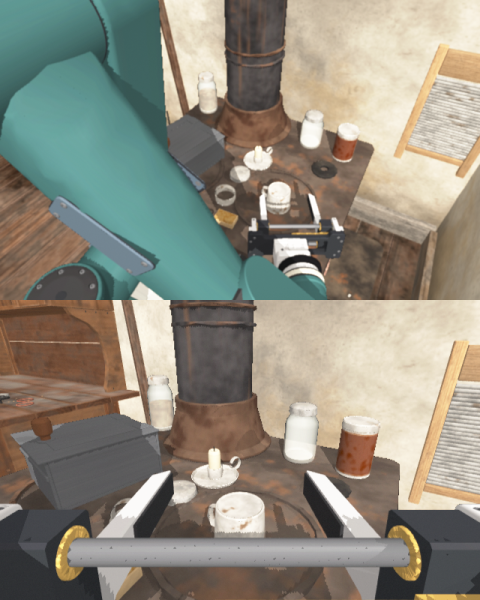

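The scene view shows the gripper horizontal behind the cup, with the wide side of its body level. The wrist view shows the cup at (240,512) midway between the fingers, with its handle on the far left. I'll descend, advance and close.

```bash

python3 -m crank '[[0,[-0.033,0,0.0047],[0,0,0]],[0,[-0.033,0,0.0047],[0,0,0]],[0,[-0.033,0,0.0047],[0,0,0]],[0,[0,0,0],[0,0,0]],[0,[0,0,0.03],[0,0,0]],[0,[0,0,0.03],[0,0,0]],[0,[0,0,0],[0,0,0]]]'; python3 log.py
python3 -m crank '[[0,[0,0,0.02],[0,0,0]],[0,[0,0,0.02],[0,0,0]],[0,[0,0,0.02],[0,0,0]],[0,[0,0,0],[0,0,0]],[0,[0,0,0],[0,0,0]]]'; python3 log.py
python3 -m crank '[[1,[0,0,0],[0,0,0]],[1,[0,0,0],[0,0,0]],[1,[0,0,0],[0,0,0]],[1,[0,0,0],[0,0,0]],[1,[0,0,0],[0,0,0]],[1,[0,0,0],[0,0,0]],[1,[0,0,0],[0,0,0]]]'; python3 log.py
```

```text
time: 6.1
tool_pos: [0.461, -0.1601, 0.0434]
ee_rot: [3.122, -1.431, 0.545]
wrist_force: [-0.1, 0.4, 0.1]
width: 0.0939
finger_force: 0.0
[-1.276, 0.405, 2.157, 1.302, 1.579, -1.01] [0.461, -0.16, 0.043] [3.122, -1.431, 0.545] 6.1
time: 6.6
tool_pos: [0.5115, -0.1332, 0.0344]
ee_rot: [3.123, -1.431, 0.541]
wrist_force: [-0.2, 0.1, 0.4]
width: 0.0944
finger_force: 0.0
[-1.122, 0.432, 2.151, 1.435, 1.491, -1.015] [0.512, -0.133, 0.034] [3.123, -1.431, 0.541] 6.6
time: 7.3
tool_pos: [0.5115, -0.133, 0.0324]
ee_rot: [-3.13, -1.431, 0.509]
wrist_force: [-0.9, -0.7, -0.7]
width: 0.0624
finger_force: 29.9
[-1.121, 0.437, 2.152, 1.436, 1.489, -1.015] [0.511, -0.133, 0.032] [-3.13, -1.431, 0.509] 7.3
```

```bash

python3 -m crank '[[1,[0.02,0,-0.003],[0,0,0]],[1,[0.03,0,-0.004],[0,0,0]],[1,[0.035,0,-0.005],[0,0,0]],[1,[0.034,0,-0.005],[0,0,0]],[1,[0,0,0],[0,0,0]]]'; python3 log.py
python3 -m crank '[[1,[0,0,0],[0,0,4]],[1,[0,0,0],[0,0,8]],[1,[0,0,0],[0,0,8]],[1,[0,0,0],[0,0,8]],[1,[0,0,0],[0,0,8]],[1,[0,0,0],[0,0,8]],[1,[0,0,0],[0,0,8]],[1,[0,0,0],[0,0,8]]]'
python3 -m crank '[[1,[0,0,0],[0,0,8]],[1,[0,0,0],[0,0,8]],[1,[0,0,0],[0,0,8]],[1,[0,0,0],[0,0,8]],[1,[0,0,0],[0,0,8]],[1,[0,0,0],[0,0,8]],[1,[0,0,0],[0,0,8]],[1,[0,0,0],[0,0,8]]]'
python3 -m crank '[[1,[0,0,0],[0,0,8]],[1,[0,0,0],[0,0,8]],[1,[0,0,0],[0,0,8]],[1,[0,0,0],[0,0,8]],[1,[0,0,0],[0,0,8]],[1,[0,0,0],[0,0,8]],[1,[0,0,0],[0,0,8]],[1,[0,0,0],[0,0,0]]]'; python3 log.py
python3 - <<'E'
from plan import *
from h import *
from bench import vision
a=vision.snapshot('scene')['color'];
cv2.imwrite('pics/p2.png',a[100:350,200:500][...,::-1])
q,x,R=cur(); print(R.as_matrix())
E
```

```text
time: 7.8
tool_pos: [0.512, -0.134, 0.1565]
ee_rot: [3.087, -1.431, 0.576]
wrist_force: [-0.1, 0.0, -0.2]
width: 0.0616
finger_force: 29.9
[-1.121, 0.099, 2.156, 1.418, 1.537, -0.695] [0.512, -0.134, 0.157] [3.087, -1.431, 0.576] 7.8
time: 8.6
tool_pos: [0.511, -0.1324, 0.151]
ee_rot: [-1.733, -0.508, -0.969]
wrist_force: [-0.4, 0.1, -1.5]
width: 0.0624
finger_force: 29.9
time: 9.4
tool_pos: [0.511, -0.1324, 0.151]
ee_rot: [-1.742, 0.597, -1.145]
wrist_force: [-0.5, -0.7, -0.7]
width: 0.0621
finger_force: 29.9
time: 10.2
tool_pos: [0.511, -0.1324, 0.1512]
ee_rot: [3.113, 1.43, -2.648]
wrist_force: [0.2, 0.2, -1.5]
width: 0.0618
finger_force: 29.9
[-1.122, 0.108, 2.161, 1.416, 1.536, 2.445] [0.511, -0.132, 0.151] [3.113, 1.43, -2.648] 10.2
[[-0.122 -0.499  0.858]
 [-0.069  0.867  0.494]
 [-0.99   0.001 -0.14 ]]
```

View pics/p2.png

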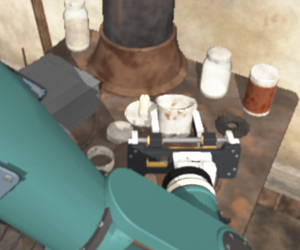

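The picture shows the cup held mouth-up at about (175,115) of the crop, leaning roughly 16° forward as planned. I'll lower it until it touches.

```bash

python3 -m crank '[[1,[0.035,0,0.005],[0,0,0]],[1,[0.035,0,0.005],[0,0,0]],[1,[0.03,0,0.004],[0,0,0]],[1,[0.01,0,0.0014],[0,0,0]],[1,[0.005,0,0.0007],[0,0,0]],[1,[0,0,0],[0,0,0]],[1,[0,0,0],[0,0,0]]]'; python3 log.py
python3 -m crank '[[1,[0.004,0,0.0006],[0,0,0]],[1,[0,0,0],[0,0,0]],[1,[0,0,0],[0,0,0]]]'; python3 log.py
python3 -m crank '[[1,[0.003,0,0.0004],[0,0,0]],[1,[0,0,0],[0,0,0]],[1,[0,0,0],[0,0,0]]]'; python3 log.py
```

```text
time: 10.95
tool_pos: [0.5115, -0.1335, 0.0376]
ee_rot: [-3.134, 1.431, -2.613]
wrist_force: [0.4, -0.3, -1.6]
width: 0.0621
finger_force: 29.9
[-1.122, 0.422, 2.153, 1.435, 1.492, 2.136] [0.511, -0.133, 0.038] [-3.134, 1.431, -2.613] 10.95
time: 11.25
tool_pos: [0.5113, -0.133, 0.0329]
ee_rot: [3.138, 1.431, -2.624]
wrist_force: [0.4, 0.3, -0.3]
width: 0.062
finger_force: 29.9
[-1.122, 0.435, 2.152, 1.435, 1.49, 2.126] [0.511, -0.133, 0.033] [3.138, 1.431, -2.624] 11.25
time: 11.55
tool_pos: [0.5113, -0.1332, 0.0299]
ee_rot: [3.132, 1.432, -2.63]
wrist_force: [-0.6, -0.2, 1.9]
width: 0.0621
finger_force: 29.8
[-1.122, 0.445, 2.15, 1.437, 1.49, 2.119] [0.511, -0.133, 0.03] [3.132, 1.432, -2.63] 11.55
```

```bash

python3 -m crank '[[1,[0.002,0,0.0003],[0,0,0]],[1,[0,0,0],[0,0,0]],[1,[0,0,0],[0,0,0]]]'
python3 -m crank '[[1,[0.001,0,0.0001],[0,0,0]],[1,[0,0,0],[0,0,0]],[1,[0,0,0],[0,0,0]]]'; python3 log.py
```

```text
time: 11.85
tool_pos: [0.5114, -0.1332, 0.0296]
ee_rot: [3.138, 1.436, -2.623]
wrist_force: [-4.0, -1.7, 7.5]
width: 0.0618
finger_force: 29.6
time: 12.15
tool_pos: [0.5114, -0.1332, 0.0296]
ee_rot: [-3.141, 1.438, -2.619]
wrist_force: [-4.9, -1.0, 10.3]
width: 0.062
finger_force: 29.5
[-1.123, 0.453, 2.148, 1.439, 1.495, 2.111] [0.511, -0.133, 0.03] [-3.141, 1.438, -2.619] 12.15
```

```bash

python3 -m crank '[[0,[-0.002,0,0],[0,0,0]],[0,[-0.001,0,0],[0,0,0]],[0,[0,0,0],[0,0,0]],[0,[0,0,0],[0,0,0]],[0,[0,0,0],[0,0,0]]]'; python3 log.py
python3 - <<'E'
from h import *
from bench import vision
s=vision.snapshot('top');W=cloud(s)
a=vision.snapshot('wrist')['color']
b=cv2.resize(s['color'][130:280,260:460],(640,480))
cv2.imwrite('pics/p3.png',cv2.resize(np.vstack([b,a]),(400,550))[...,::-1])
E
```

```text
time: 12.65
tool_pos: [0.5115, -0.1325, 0.0291]
ee_rot: [3.126, 1.43, -2.635]
wrist_force: [0.3, 0.2, 0.7]
width: 0.0938
finger_force: 0.0
[-1.121, 0.446, 2.151, 1.437, 1.488, 2.119] [0.511, -0.133, 0.029] [3.126, 1.43, -2.635] 12.65
```

View pics/p3.png

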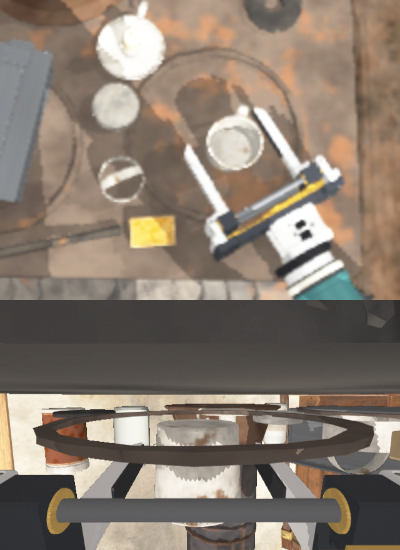

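The top view shows the cup standing mouth-up at (235,143) between the open fingers, and the wrist view (now inverted) agrees. I'll retreat straight back, rise, and plan the knob grasp.

```bash

python3 -m crank '[[0,[0,0,-0.02],[0,0,0]],[0,[0,0,-0.03],[0,0,0]],[0,[0,0,-0.03],[0,0,0]],[0,[0,0,-0.03],[0,0,0]],[0,[-0.04,0,-0.006],[0,0,0]],[0,[-0.049,0,-0.007],[0,0,0]],[0,[-0.049,0,-0.007],[0,0,0]],[0,[-0.049,0,-0.007],[0,0,0]]]'; python3 log.py
python3 - <<'E'
from plan import *
from h import *
from bench import vision
s=vision.snapshot('top');W=cloud(s)
w=W[(abs(W[...,0]-.5)<.07)&(abs(W[...,1]+.14)<.07)];w=w[(w[:,2]>.05)&(w[:,2]<.075)];print('cup rim',len(w),w.min(0),w.max(0),(w.min(0)+w.max(0))/2)
for n in('scene','top'):
    W=cloud(pickle.load(open(n+'.pkl','rb')))
    k=W[(W[...,2]>.1)&(np.hypot(W[...,0]-.457,W[...,1]-.19)<.035)];print(n,k.min(0),k.max(0),(k.min(0)+k.max(0))/2,len(k))
# chimney
c=W[(W[...,2]>.15)&(W[...,2]<.6)&(abs(W[...,1]-.05)<.2)&(W[...,0]>.55)];print('chim',c.min(0),c.max(0))
K=np.array([.458,.193,.114]);yaw=np.radians(-12.3);ax=np.array([np.cos(yaw),np.sin(yaw),0])
for th,t in((0,45),(45,90),(0,60),(45,105)):
    H=K+ax*.155-[0,0,.029]
    Kt=H+Ro.from_rotvec(np.radians(th)*np.array([-np.sin(yaw),np.cos(yaw),0])).apply(K-H)
    for up in(1,-1):
        R=tool(yaw,np.radians(t),up)
        for q in sols(Kt+R.apply([0,0,.019]),R,25):print(th,t,up,Kt,q)
E
```

```text
time: 13.55
tool_pos: [0.4142, -0.188, 0.2272]
ee_rot: [-3.046, 1.436, -2.523]
wrist_force: [-0.5, -1.4, -0.2]
width: 0.0939
finger_force: 0.0
[-1.418, -0.037, 2.106, 1.269, 1.824, 2.567] [0.414, -0.188, 0.227] [-3.046, 1.436, -2.523] 13.55
cup rim 147 [ 0.455 -0.177  0.05 ] [ 0.534 -0.109  0.067] [ 0.495 -0.143  0.058]
scene [0.444 0.182 0.102] [0.471 0.208 0.129] [0.458 0.195 0.116] 160
top [0.444 0.185 0.103] [0.469 0.21  0.132] [0.457 0.197 0.118] 113
chim [ 0.697 -0.     0.15 ] [0.815 0.182 0.507]
0 45 1 [0.458 0.193 0.114] [ 0.645 -0.278  2.131 -0.772  0.876 -0.327]
45 90 1 [0.522 0.179 0.215] [ 0.227  0.094  1.382  0.     1.666 -1.129]
45 90 -1 [0.522 0.179 0.215] [ 0.227  0.094  1.382 -0.     1.666  2.013]
0 60 1 [0.458 0.193 0.114] [ 0.505 -0.235  1.984 -0.397  1.019 -0.705]
0 60 -1 [0.458 0.193 0.114] [ 0.505 -0.235  1.984 -0.397  1.019  2.437]
45 105 1 [0.522 0.179 0.215] [ 0.169  0.264  1.207  0.103  1.912 -1.165]
45 105 -1 [0.522 0.179 0.215] [0.169 0.264 1.207 0.103 1.912 1.977]
```

```bash

python3 - <<'E'
from plan import *
K=np.array([.458,.196,.114]);yaw=np.radians(-12.3)
R=tool(yaw,np.radians(60),1)
a=K+R.apply([0,0,.019-.13])
print(a)
print('direct');s=plan([.40,-.1,.30],R,16); s=plan(a,R,8,s)
q,x,R0=cur()
print('via roll back');s=plan(x,R0*Z(-np.pi),16);s=plan([.40,-.1,.3],R,24,s);s=plan(a,R,8,s);s=plan(K+R.apply([0,0,.019]),R,4,s)
E
```

```text
[0.404 0.208 0.21 ]
direct
rot/row deg [2.22  3.159 1.617] total 66.97423083432349 first-frame shift [-0.073  0.083  0.023] world [-0.015  0.09   0.067] in end frame [-0.005  0.084 -0.075]
unreachable 1 0.04103915648949779
unreachable 2 0.08520303983486484
unreachable 3 0.12850388662870466
unreachable 4 0.1710065924334897
unreachable 5 0.2128165945431836
unreachable 6 0.2540808805458994
unreachable 7 0.2949663241076886
unreachable 8 0.33566222476838947
unreachable 9 0.3795953623850738
unreachable 10 0.42680777823479527
unreachable 11 0.47362006847758265
unreachable 12 0.5195068437092011
unreachable 13 0.5638111661159293
unreachable 14 0.6054911147465804
unreachable 15 0.642739323349931
unreachable 16 0.6894880147965048
maxdq/row [0.053 0.062 0.033 0.027 0.046 0.007]
[[-1.418 -0.044  2.099  1.273  1.828  2.563]
 [-1.465 -0.249  2.215  1.266  1.75   2.57 ]
 [-1.51  -0.414  2.288  1.249  1.714  2.57 ]
 [-1.566 -0.562  2.323  1.211  1.719  2.57 ]
 [-1.698 -0.753  2.318  1.131  1.82   2.57 ]]
rot/row deg [0. 0. 0.] total 0.0 first-frame shift [0.099 0.302 0.047] world [ 0.004  0.308 -0.09
[... 1531 characters left out ...]
[0.099 0.302 0.047]
maxdq/row [0.17  0.073 0.032 0.086 0.026 0.164]
[[-0.508 -0.648  1.836  0.146  1.45  -1.845]
 [-0.186 -0.676  1.894 -0.014  1.4   -1.544]
 [ 0.147 -0.635  1.919 -0.182  1.366 -1.217]
 [ 0.429 -0.536  1.913 -0.313  1.344 -0.922]
 [ 0.644 -0.398  1.874 -0.401  1.325 -0.682]]
rot/row deg [0. 0. 0.] total 0.0 first-frame shift [-0.   -0.    0.13] world [ 0.064 -0.014 -0.113] in end frame [-0.   -0.    0.13]
maxdq/row [0.036 0.052 0.034 0.004 0.077 0.008]
[[ 0.644 -0.398  1.874 -0.401  1.325 -0.682]
 [ 0.608 -0.366  1.908 -0.396  1.25  -0.689]
 [ 0.574 -0.327  1.937 -0.395  1.174 -0.694]
 [ 0.542 -0.282  1.962 -0.396  1.098 -0.697]
 [ 0.512 -0.23   1.981 -0.4    1.021 -0.697]]
```

Roll back first (the last joint is at its limit), then plan from there.

```bash

python3 -m crank '[[0,[0,0,0],[0,0,-8.2]],[0,[0,0,0],[0,0,-8.2]],[0,[0,0,0],[0,0,-8.2]],[0,[0,0,0],[0,0,-8.2]],[0,[0,0,0],[0,0,-8.2]],[0,[0,0,0],[0,0,-8.2]],[0,[0,0,0],[0,0,-8.2]],[0,[0,0,0],[0,0,-8.2]]]'>/dev/null
python3 -m crank '[[0,[0,0,0],[0,0,-8.2]],[0,[0,0,0],[0,0,-8.2]],[0,[0,0,0],[0,0,-8.2]],[0,[0,0,0],[0,0,-8.2]],[0,[0,0,0],[0,0,-8.2]],[0,[0,0,0],[0,0,-8.2]],[0,[0,0,0],[0,0,-8.2]],[0,[0,0,0],[0,0,-8.2]]]'>/dev/null
python3 -m crank '[[0,[0,0,0],[0,0,-8.2]],[0,[0,0,0],[0,0,-8.2]],[0,[0,0,0],[0,0,-8.2]],[0,[0,0,0],[0,0,-8.2]],[0,[0,0,0],[0,0,-8.2]],[0,[0.03,-0.03,-0.01],[0,0,-8]],[0,[0.03,-0.04,0],[0,0,0]],[0,[0,0,0],[0,0,0]]]';python3 log.py
python3 - <<'E'
from plan import *
yaw=np.radians(-12.3)
R=tool(yaw,np.radians(60),1)
q,x,_=cur()
plan(x,R,19)
E
```

```text
time: 16.0
tool_pos: [0.3792, -0.1286, 0.2915]
ee_rot: [2.978, -1.431, 0.688]
wrist_force: [0.2, -1.3, -0.1]
width: 0.0939
finger_force: 0.0
[-1.5, -0.327, 2.185, 1.293, 1.956, -0.396] [0.379, -0.129, 0.292] [2.978, -1.431, 0.688] 16.0
rot/row deg [ 3.463 -2.466 -7.004] total 155.66793228143072 first-frame shift [0. 0. 0.] world [0. 0. 0.] in end frame [0. 0. 0.]
maxdq/row [0.06  0.047 0.056 0.066 0.064 0.11 ]
[[-1.5   -0.327  2.185  1.293  1.956 -0.396]
 [-1.358 -0.26   1.974  1.101  1.981 -0.803]
 [-1.21  -0.291  1.821  0.887  1.947 -1.162]
 [-1.043 -0.391  1.753  0.656  1.842 -1.496]
 [-0.841 -0.542  1.783  0.414  1.658 -1.795]]
```

```bash

python3 -m crank '[[0,[0,0,0],[3.463,-2.466,-7.004]],[0,[0,0,0],[3.463,-2.466,-7.004]],[0,[0,0,0],[3.463,-2.466,-7.004]],[0,[0,0,0],[3.463,-2.466,-7.004]],[0,[0,0,0],[3.463,-2.466,-7.004]],[0,[0,0,0],[3.463,-2.466,-7.004]],[0,[0,0,0],[3.463,-2.466,-7.004]],[0,[0,0,0],[3.463,-2.466,-7.004]]]'>/dev/null
python3 -m crank '[[0,[0,0,0],[3.463,-2.466,-7.004]],[0,[0,0,0],[3.463,-2.466,-7.004]],[0,[0,0,0],[3.463,-2.466,-7.004]],[0,[0,0,0],[3.463,-2.466,-7.004]],[0,[0,0,0],[3.463,-2.466,-7.004]],[0,[0,0,0],[3.463,-2.466,-7.004]],[0,[0,0,0],[3.463,-2.466,-7.004]],[0,[0,0,0],[3.463,-2.466,-7.004]]]'>/dev/null
python3 -m crank '[[0,[0,0,0],[3.463,-2.466,-7.004]],[0,[0,0,0],[3.463,-2.466,-7.004]],[0,[0,0,0],[3.463,-2.466,-7.004]],[0,[0,0,0],[0,0,0]],[0,[0,0,0],[0,0,0]]]';python3 log.py
python3 - <<'E'
from plan import *
yaw=np.radians(-12.3)
K=np.array([.458,.196,.114]);R=tool(yaw,np.radians(60),1)
s=plan(K+R.apply([0,0,.019-.11]),R,8)
E
```

```text
time: 18.1
tool_pos: [0.3802, -0.1312, 0.2878]
ee_rot: [3.126, 0.517, 2.917]
wrist_force: [-0.3, -0.4, 0.5]
width: 0.0943
finger_force: 0.0
[-0.683, -0.666, 1.867, 0.236, 1.479, -2.0] [0.38, -0.131, 0.288] [3.126, 0.517, 2.917] 18.1
rot/row deg [ 0.077 -0.05  -0.06 ] total 0.876537638048091 first-frame shift [0.084 0.335 0.067] world [ 0.033  0.337 -0.095] in end frame [0.081 0.336 0.063]
maxdq/row [0.199 0.087 0.038 0.101 0.038 0.19 ]
[[-0.683 -0.666  1.867  0.236  1.479 -2.   ]
 [-0.32  -0.711  1.934  0.061  1.404 -1.666]
 [ 0.07  -0.667  1.962 -0.138  1.344 -1.287]
 [ 0.391 -0.545  1.949 -0.296  1.307 -0.949]
 [ 0.621 -0.379  1.895 -0.398  1.279 -0.686]]
```

```bash

python3 -m crank '[[0,[0.008,0.0335,0.0066],[0,0,0]],[0,[0.008,0.0335,0.0066],[0,0,0]],[0,[0.008,0.0335,0.0066],[0,0,0]],[0,[0.008,0.0335,0.0066],[0,0,0]],[0,[0.008,0.0335,0.0066],[0,0,0]],[0,[0.008,0.0335,0.0066],[0,0,0]],[0,[0.008,0.0335,0.0066],[0,0,0]],[0,[0.008,0.0335,0.0066],[0,0,0]]]'>/dev/null
python3 -m crank '[[0,[0.008,0.0335,0.0066],[0,0,0]],[0,[0.008,0.0335,0.0066],[0,0,0]],[0,[0,0,0],[0,0,0]],[0,[0,0,0],[0,0,0]]]';python3 log.py
python3 - <<'E'
from plan import *
from h import *
from bench import vision
yaw=np.radians(-12.3)
K=np.array([.458,.196,.114]);R=tool(yaw,np.radians(60),1)
s=plan(K+R.apply([0,0,.019]),R,6)
S=vision.snapshot('wrist');W=cloud(S);cv2.imwrite('pics/p4.png',S['color'][...,::-1])
k=W[(W[...,2]>.105)&(W[...,2]<.14)&(np.hypot(W[...,0]-.457,W[...,1]-.19)<.035)];print(len(k),k.min(0),k.max(0),(k.min(0)+k.max(0))/2)
E
```

```text
time: 19.3
tool_pos: [0.4165, 0.2044, 0.1938]
ee_rot: [3.132, 0.515, 2.92]
wrist_force: [0.8, -0.2, -0.3]
width: 0.0942
finger_force: 0.0
[0.604, -0.378, 1.889, -0.381, 1.277, -0.702] [0.416, 0.204, 0.194] [3.132, 0.515, 2.92] 19.3
rot/row deg [ 0.055 -0.078 -0.06 ] total 0.6776599276887392 first-frame shift [ 0.002 -0.     0.109] world [ 0.051 -0.01  -0.096] in end frame [0.003 0.001 0.109]
maxdq/row [0.017 0.03  0.019 0.006 0.043 0.003]
[[ 0.604 -0.378  1.889 -0.381  1.277 -0.702]
 [ 0.587 -0.358  1.909 -0.382  1.235 -0.703]
 [ 0.571 -0.337  1.926 -0.383  1.193 -0.704]
 [ 0.556 -0.313  1.942 -0.386  1.15  -0.704]
 [ 0.541 -0.287  1.957 -0.39   1.107 -0.703]
 [ 0.526 -0.26   1.97  -0.394  1.064 -0.7  ]
 [ 0.512 -0.23   1.981 -0.4    1.021 -0.697]]
1104 [0.444 0.183 0.105] [0.467 0.208 0.129] [0.456 0.195 0.117]
```

View pics/p4.png

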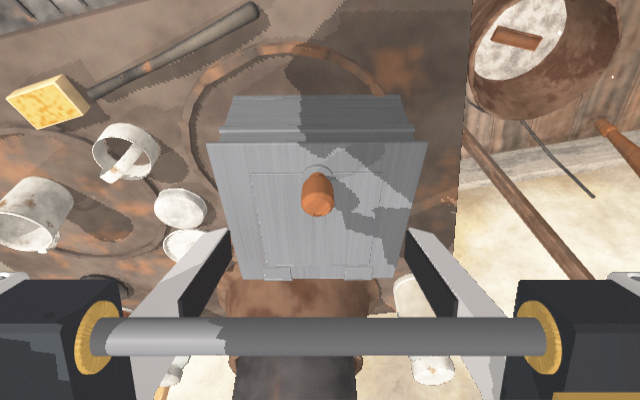

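The wrist view shows the knob at (317,195), centred between the fingers and square to the lid. I'll advance and grip.

```bash

python3 -m crank '[[0,[0,0,0.03],[0,0,0]],[0,[0,0,0.03],[0,0,0]],[0,[0.001,0,0.025],[0,0,0]],[0,[0.001,0,0.02],[0,0,0]],[0,[0,0,0],[0,0,0]],[0,[0,0,0],[0,0,0]]]';python3 log.py
python3 -m crank '[[1,[0,0,0],[0,0,0]],[1,[0,0,0],[0,0,0]],[1,[0,0,0],[0,0,0]],[1,[0,0,0],[0,0,0]],[1,[0,0,0],[0,0,0]],[1,[0,0,0],[0,0,0]],[1,[0,0,0],[0,0,0]],[1,[0,0,0],[0,0,0]]]';python3 log.py
python3 - <<'E'
from plan import *
q,x,R=cur();yaw=np.radians(-12.3)
H=np.array([.457,.196,.114])+.155*np.array([np.cos(yaw),np.sin(yaw),0])-[0,0,.029]
# lift about hinge axis in 8 steps of 5.625 deg: per-step shift in tool frame (constant)
d=Ro.from_rotvec(np.radians(5.625)*np.array([-np.sin(yaw),np.cos(yaw),0]))
x1=H+d.apply(x-H);R1=d*R
print('shift',R.inv().apply(x1-x),'rot',np.degrees((R.inv()*R1).as_rotvec()))
s=(q,x,R)
for i in range(8):
    s_x=H+d.apply(s[1]-H);s_R=d*s[2];qq,e=solve(s_x,s_R,P,C_,s[0]);print(qq,e);s=(qq,s_x,s_R)
E
```

```text
time: 19.95
tool_pos: [0.4661, 0.1935, 0.104]
ee_rot: [3.129, 0.519, 2.916]
wrist_force: [0.1, 0.9, 0.6]
width: 0.0937
finger_force: 0.0
[0.505, -0.243, 1.976, -0.384, 1.032, -0.708] [0.466, 0.193, 0.104] [3.129, 0.519, 2.916] 19.95
time: 20.75
tool_pos: [0.4656, 0.1948, 0.1032]
ee_rot: [3.129, 0.519, 2.919]
wrist_force: [0.0, 0.6, -0.1]
width: 0.0333
finger_force: 0.0
[0.507, -0.242, 1.976, -0.384, 1.031, -0.708] [0.466, 0.195, 0.103] [3.129, 0.519, 2.919] 20.75
shift [-0.009  0.    -0.011] rot [0.039 5.625 0.049]
[ 0.452 -0.212  1.891 -0.274  1.134 -0.824] 2.038612334498424e-12
[ 0.399 -0.169  1.801 -0.186  1.243 -0.916] 1.7905815719032603e-13
[ 0.349 -0.114  1.707 -0.114  1.355 -0.987] 3.1502578323738817e-14
[ 0.304 -0.05   1.61  -0.055  1.468 -1.043] 9.159339953157541e-15
[ 0.264  0.022  1.51  -0.005  1.582 -1.086] 2.2251081185920004e-15
[ 0.227  0.1    1.406  0.038  1.695 -1.118] 2.220446049250313e-15
[ 0.195  0.183  1.3    0.077  1.809 -1.141] 4.263950303950991e-15
[ 0.167  0.271  1.191  0.113  1.923 -1.155] 1.651543485303719e-14
```

```bash

python3 -m crank '[[1,[0,0,0],[0,0,0]],[1,[0,0,0],[0,0,0]],[1,[0,0,0],[0,0,0]],[1,[0,0,0],[0,0,0]]]';python3 log.py
python3 - <<'E'
from plan import *
np.set_printoptions(precision=5,suppress=True)
q,x,R=cur();yaw=np.radians(-12.3)
H=np.array([.457,.196,.114])+.155*np.array([np.cos(yaw),np.sin(yaw),0])-[0,0,.029]
for a in (3,6):
  d=Ro.from_rotvec(np.radians(a)*np.array([-np.sin(yaw),np.cos(yaw),0]))
  print('shift',R.inv().apply(H+d.apply(x-H)-x),np.degrees((R.inv()*d*R).as_rotvec()))
E
```

```text
time: 21.15
tool_pos: [0.4655, 0.1941, 0.1032]
ee_rot: [3.13, 0.518, 2.919]
wrist_force: [-0.9, -3.3, 1.0]
width: 0.0247
finger_force: 30.0
[0.507, -0.242, 1.977, -0.385, 1.032, -0.708] [0.465, 0.194, 0.103] [3.13, 0.518, 2.919] 21.15
shift [-0.00478  0.00008 -0.00606] [0.0206  2.99985 0.02174]
shift [-0.00988  0.00015 -0.01186] [0.04121 5.9997  0.04347]
```

Gripped on the knob at 25 mm wide with 30 N. Now I'll lift along the hinge arc.

```bash

python3 -m crank '[[1,[-0.0048,0,-0.0061],[0,3,0]],[1,[-0.0048,0,-0.0061],[0,3,0]],[1,[-0.0048,0,-0.0061],[0,3,0]],[1,[0,0,0],[0,0,0]]]';python3 log.py
python3 -m crank '[[1,[-0.0048,0,-0.0061],[0,3,0]],[1,[-0.0048,0,-0.0061],[0,3,0]],[1,[-0.0048,0,-0.0061],[0,3,0]],[1,[-0.0048,0,-0.0061],[0,3,0]],[1,[-0.0048,0,-0.0061],[0,3,0]],[1,[-0.0048,0,-0.0061],[0,3,0]],[1,[0,0,0],[0,0,0]]]';python3 log.py
python3 -m crank '[[1,[-0.0048,0,-0.0061],[0,3,0]],[1,[-0.0048,0,-0.0061],[0,3,0]],[1,[-0.0048,0,-0.0061],[0,3,0]],[1,[-0.0048,0,-0.0061],[0,3,0]],[1,[-0.0048,0,-0.0061],[0,3,0]],[1,[-0.0048,0,-0.0061],[0,3,0]],[1,[0,0,0],[0,0,0]],[1,[0,0,0],[0,0,0]]]';python3 log.py
python3 - <<'E'
from plan import *
from h import *
from bench import vision
q,x,R=cur();yaw=np.radians(-12.3);g=x+R.apply([0,0,-.019]);ax=np.array([np.cos(yaw),np.sin(yaw),0])
H=np.array([.457,.196,.114])+.155*ax-[0,0,.029];v=g-H
print('grasp',g,'lid angle est',np.degrees(np.arctan2(v[2],-v@ax)-np.arctan2(.029,.155)))
S=vision.snapshot('scene');T=vision.snapshot('top');W=cloud(T)
w=W[(abs(W[...,0]-.5)<.07)&(abs(W[...,1]+.14)<.07)];w=w[(w[:,2]>.05)&(w[:,2]<.075)];print('cup rim',(w.min(0)+w.max(0))/2)
for W in(cloud(S),W):
    m=(abs((W-H)@[-np.sin(yaw),np.cos(yaw),0])<.09)&(((W-H)@ax)<-.01)&(((W-H)@ax)>-.15)&(W[...,2]>.1)
    p=W[m];u=-(p-H)@ax;z=p[:,2]-H[2];k=abs(z-u)<.03
    if k.sum()>50: print(k.sum(),np.degrees(np.arctan(np.polyfit(u[k],z[k],1)[0])))
cv2.imwrite('pics/p5.png',np.hstack([cv2.resize(S['color'],(400,300)),cv2.resize(T['color'],(400,300))])[...,::-1])
E
```

```text
time: 21.55
tool_pos: [0.4702, 0.1931, 0.1265]
ee_rot: [3.13, 0.359, 2.919]
wrist_force: [-2.8, -0.2, -1.7]
width: 0.025
finger_force: 30.0
[0.416, -0.187, 1.836, -0.216, 1.202, -0.885] [0.47, 0.193, 0.126] [3.13, 0.359, 2.919] 21.55
time: 22.25
tool_pos: [0.4895, 0.189, 0.1681]
ee_rot: [3.13, 0.045, 2.923]
wrist_force: [-3.1, 1.1, 0.4]
width: 0.0252
finger_force: 30.0
[0.268, 0.007, 1.529, -0.011, 1.56, -1.085] [0.489, 0.189, 0.168] [3.13, 0.045, 2.923] 22.25
time: 23.05
tool_pos: [0.5201, 0.1823, 0.2013]
ee_rot: [3.13, -0.265, 2.929]
wrist_force: [-1.3, 1.0, -2.0]
width: 0.0252
finger_force: 30.0
[0.165, 0.268, 1.194, 0.115, 1.92, -1.165] [0.52, 0.182, 0.201] [3.13, -0.265, 2.929] 23.05
grasp [0.525 0.181 0.22 ] lid angle est 46.99344102876118
cup rim [ 0.496 -0.143  0.057]
625 44.60413782212892
627 44.78832068365178
```

View pics/p5.png

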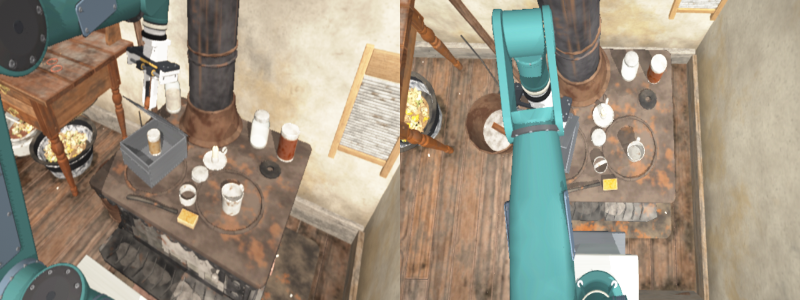

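The pictures show the lid held open with the spice tin inside the box at (154,142), and the cup mouth-up at (232,197) with the other things in place. The lid measures about 45°. I'll hold briefly and hand in.

```bash

python3 -m crank '[[1,[0,0,0],[0,0,0]],[1,[0,0,0],[0,0,0]],[1,[0,0,0],[0,0,0]],[1,[0,0,0],[0,0,0]],[1,[0,0,0],[0,0,0]]]' && python3 -c "
from bench import robot
print(robot.close_job())"
```

```text
time: 23.65
tool_pos: [0.5204, 0.1822, 0.2017]
ee_rot: [3.129, -0.266, 2.929]
wrist_force: [2.6, 3.8, -6.1]
width: 0.0248
finger_force: 30.0
the job is handed in; nothing more can be done
None
```

I handed the job in at 23.7 s: the cup stands mouth-up within a few millimetres of where it was, and the gripper is holding the lid open at about 45°; the judge's result was not shown.

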